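Fill the tile tray and peel it off the stack

TASK

Press the loose glass tile fully home into the one empty pocket of the top tray, so that it lies flush with the tray's deck. Then pinch the rim of that top tray at one corner and peel the tray off the clinging stack, that corner first while the corner diagonally across is still down, leaving the second tray where it is, and hold the full tray up roughly level, about 10 cm clear above the stack. Finish while still holding it there by that corner, with all four tiles in their pockets and the other things on the bench left alone.

Things in the scene. Friction and masses are not known exactly. Their poses are not given: they have to be found in the camera images.
- top_tray: top one of four equal pale grey stiff plastic stacking trays, 166 x 142 x 28 mm (x, y, z), 110 g empty. Origin: centre of underside, x along the long side, z up. Deck 16 mm above the underside, 150 x 126 mm, inside an upright rim 8 mm thick that spans z = 13 to 28 mm. Four pockets 44 (x) x 31 (y) mm, 12 mm deep, at (+-28, +-24) mm; the one at (-28, -24) is empty. Foot corners at (+-66, +-54) mm
- second_tray: next tray below, equal, empty, loose; origin centre of underside, 16 mm under the top tray's. The top tray's foot nests 12 mm deep in its rim with 2 mm play; each foot corner clings to it, held by a sprung catch in the rim, with about 2.5 N and lets go after 5 mm: lifting the top tray takes 5 N at one corner, 12 N straight up. It clings harder to the trays below and must stay
- base_trays: the two lowest trays, equal, empty, fixed to the bench; origin centre of the underside, on the bench; same axes as the top tray. The rim top of the whole stack is 76 mm above the bench
- corner0 (a point): corner of the top tray's rim at its (x, y) = (-79, -67) mm, in the middle of the rim's thickness at its top edge, 28 mm above the tray's underside; diagonally across from corner2
- corner1 (a point): corner of the top tray's rim at its (x, y) = (-79, +67) mm, in the middle of the rim's thickness at its top edge, 28 mm above the tray's underside; diagonally across from corner3
- corner2 (a point): corner of the top tray's rim at its (x, y) = (+79, +67) mm, in the middle of the rim's thickness at its top edge, 28 mm above the tray's underside; diagonally across from corner0
- corner3 (a point): corner of the top tray's rim at its (x, y) = (+79, -67) mm, in the middle of the rim's thickness at its top edge, 28 mm above the tray's underside; diagonally across from corner1
- pocket0 (a point): middle of the floor of the EMPTY pocket, at the tray's (-28, -24) mm, 4 mm above its underside and 12 mm below the deck; long side along the tray's x; two sprung nubs in each long wall catch a tile let into it and leave it 3 to 7 mm proud, maybe tilted, until it is pressed down with 3 to 5 N; then they hold it
- pocket1 (a point): middle of the floor of the pocket that holds tile1, at the tray's (-28, +24) mm, 4 mm above its underside and 12 mm below the deck; long side along the tray's x
- pocket2 (a point): middle of the floor of the pocket that holds tile2, at the tray's (+28, -24) mm, 4 mm above its underside and 12 mm below the deck; long side along the tray's x
- pocket3 (a point): middle of the floor of the pocket that holds tile3, at the tray's (+28, +24) mm, 4 mm above its underside and 12 mm below the deck; long side along the tray's x
- loose_tile: loose blue-green glass tile, 40 x 28 x 12 mm (x, y, z), about 25 g, lying flat on the graphite block; origin centre of its underside, x along its 40 mm side. Either way round fits the pocket. When home its top is flush with the deck
- tile1: equal glass tile already lying flush in pocket1 of the top tray; origin centre of its underside
- tile2: equal glass tile already lying flush in pocket2 of the top tray; origin centre of its underside
- tile3: equal glass tile already lying flush in pocket3 of the top tray; origin centre of its underside
- marver: dark graphite block (marver), 100 x 80 x 12 mm, fixed on the bench to the left or right of the stack; origin centre of its underside, the loose tile lies on its top 12 mm up
- mashers: bystander: brass-jawed masher pliers lying on the bench on the other side, about 180 x 50 mm, 14 mm high; origin near the middle of the underside, jaws to +x
- bottle: bystander: blue drinking bottle, 72 mm across, 220 mm high; origin centre of its underside
- rod_tin: bystander: open tin, 80 mm across, 100 mm high, with mandrels and glass rods that stick up to 240 mm; origin centre of its underside
Not all that is in view belongs to the job. Leave any black look-alike of the loose_tile alone.

How it is judged:
By the outcome, as a careful person would: the job done as asked, in the order asked, and still so for the second after the job is handed in, while the arm keeps its last pose, push and grip.
It also fails if it takes over 58 s, if anything falls off the work surface, if the arm or the gripper's body presses on something with over 40 N, if the wrist force passes 120 N, or if a joint passes its speed limit or range.

ROBOT

A 6-joint arm with a two-finger parallel gripper is mounted at the origin on the work surface. World frame = base frame: x ahead of the robot, y to its left, z up, the work surface at z = 0. Lengths are in mm, angles in rad, forces in N, time in s.
With the tool pointing down it reaches from about 325 to 875 mm from the base axis. Payload 4.4 kg.
Tool frame: the origin (TCP) lies between the finger pads, 19 mm behind the fingertips; this is the grasp point; z points along the fingers, y is the line along which they close (so a half turn about z gives the same grasp; the last joint's range is limited). The gripper opens to 85 mm and grips with 20 to 120 N. Pads are 22 mm wide; open, the fingers measure 114 mm over their backs; the gripper's body (76 mm by 85 mm) begins 54 mm behind the grasp point. The pads swing forward as they close: fully open they stand 13 mm farther back than shut.
Start: joints at [-1.433, 0.207, 1.542, -0, 1.393, -0.15], TCP at [163.749, -551.193, 249.982] pointing down, gripper open.
Joint ranges: [-2.73, 2.73], [-0.86, 2.22], [0.23, 2.46], [-1.11, 4.25], [0.08, 2.63], [-2.82, 2.82]. Speed limits (rad/s): [2.79, 2.79, 3.14, 3.14, 3.14, 3.14].

INTERFACE

Orientations are given as a 3x3 rotation matrix whose columns are the frame's x, y, z axes.
In Python, from plant import ctrl, sensors, optics gives the robot as it stands. Calls block until the motion is done:
- ctrl.move_ptp(position, orientation): joint-space move of the TCP to a pose.
- ctrl.move_l(position, rot=None, vel=150, threshold=None): straight line of the TCP; rot=None keeps the orientation; vel is the mean speed in mm/s. With threshold (N) it stops when the force on the tool has changed by that much, and returns True; else False.
- ctrl.set_joints(angles): joint-space move.
- ctrl.gripper_to(opening, force=None): finger opening in mm; force is the grip in N (None keeps the last); returns when the fingers have stopped.
- ctrl.hold(seconds).
- ctrl.solve_ik(position, orientation): joint angles nearest the present ones, or None.
- sensors.read_state(): the state.
- optics.grab_frame(name): name is "scene" or "top" or "wrist"; returns (picture, depth): 480x640x3 uint8, red, green, blue; 480x640 float32, mm along the optical axis (not along the pixel's ray), 0 where there is no reading.
- optics.camera_params(name): a dict with "mtx" (3x3 intrinsics, pixels), "k1" (the pictures are not rectified: a ray, as slopes to the right and down, at radius r is drawn at 1 + k1 r^2 times it, then the intrinsics apply), "R" (3x3) and "t" (3): a world point X has camera coordinates R X + t; the wrist camera has in their place "T_tool_cam" (4x4, takes a point from camera to tool coordinates, whose origin is the TCP and whose axes are the flange's). Camera axes: x right, y down, z forward; pixel columns grow to the right and rows downward; lengths in mm; the calibration is good to about 2 mm. A picture is of the moment at which its call begins: read the wrist's pose just before it. camera_params takes no time and is no camera call.
A pose or a line that the arm cannot do raises ctrl.MotionError and nothing moves.
- ctrl.finish_job(): hands the job in; it is judged then, once.
The state is a dict: "t": time; "q": joint angles; "qvel": joint speeds; "tau": joint torques, N m; "eef_pos": TCP position; "eef_rot": TCP orientation; "force": force on the tool from outside, world axes, zero at the start; "wrist_torque": the same for the moment, N m; "grip_width": finger opening in mm; "grasp_force": force on a finger pad.
Only numpy, scipy, OpenCV 4.12 (cv2) and the standard library are available. Lean on these libraries where they do the work, as an engineer would, in place of code of your own. Each camera call takes 0.05 s, during which the arm holds its last target. There are 200 camera calls.

## Working session

There is one attempt and no reset: what is moved stays moved. The work goes in short steps, each a Python script; the robot and the scene stay as the last script left them, time stands still between calls to the robot, and variables do not carry over. Pictures are saved under pics/ and viewed, at most 10 in all, crops included, and the job is handed in when it is done.

```bash
ls; mkdir -p pics; python3 - <<'E'
from plant import ctrl,sensors,optics
import cv2,numpy as np
for n in("scene","top"):
    p,d=optics.grab_frame(n); cv2.imwrite(f"pics/{n}0.png",p[:,:,::-1]); np.save(f"{n}_d.npy",d); np.save(f"{n}_p.npy",p)
    print(n,{k:np.round(v,3).tolist() for k,v in optics.camera_params(n).items() if not isinstance(v,str)},(d>0).mean())
print({k:np.round(v,3).tolist() for k,v in optics.camera_params("wrist").items()if not isinstance(v,str)})
print(sensors.read_state())
E
```

```text
pics
scene {'mtx': [[444.278, 0.0, 328.272], [0.0, 444.278, 236.3], [0.0, 0.0, 1.0]], 'k1': 0.014, 'R': [[0.822, 0.569, 0.023], [0.325, -0.435, -0.84], [-0.468, 0.698, -0.542]], 't': [-433.12, -100.841, 1281.168]} 0.9958170572916667
top {'mtx': [[448.266, 0.0, 323.69], [0.0, 448.266, 240.671], [0.0, 0.0, 1.0]], 'k1': -0.007, 'R': [[0.002, -0.999, 0.039], [-0.984, -0.008, -0.176], [0.176, -0.038, -0.984]], 't': [-23.05, 517.556, 942.216]} 0.9959798177083333
{'mtx': [[337.742, 0.0, 318.957], [0.0, 337.742, 243.307], [0.0, 0.0, 1.0]], 'k1': -0.014, 'T_tool_cam': [[0.001, -0.956, -0.295, 75.126], [1.0, 0.001, -0.001, -0.288], [0.001, -0.295, 0.956, -124.885], [0.0, 0.0, 0.0, 1.0]]}
{'t': 0.1, 'q': array([-1.43254704e+00,  2.07380353e-01,  1.54284776e+00,  8.91626739e-06,
        1.39349754e+00, -1.50496622e-01]), 'qvel': array([ 0.00091423, -0.00139965, -0.00400599, -0.00195625,  0.00113687,
        0.00039366]), 'tau': array([-7.99680111e-04, -3.84091616e+01, -2.92548877e+01, -3.44528335e-04,
        4.90694292e-03, -1.02578733e-05]), 'eef_pos': array([ 163.63295004, -550.53665807,  248.89856936]), 'eef_rot': array([[ 9.58602229e-01,  2.84748461e-01, -2.85255123e-04],
       [ 2.84748414e-01, -9.58599954e-01,  2.11386235e-03],
       [ 3.28473504e-04, -2.10757911e-03, -9.99997725e-01]]), 'force': array([ 0.48420513, -0.31058377, -0.80089458]), 'wrist_torque': array([-0.03027446,  0.00137866,  0.02834341]), 'grasp_force': 0.0, 'grip_width': 85.52348343299522}
```

View pics/top0.png

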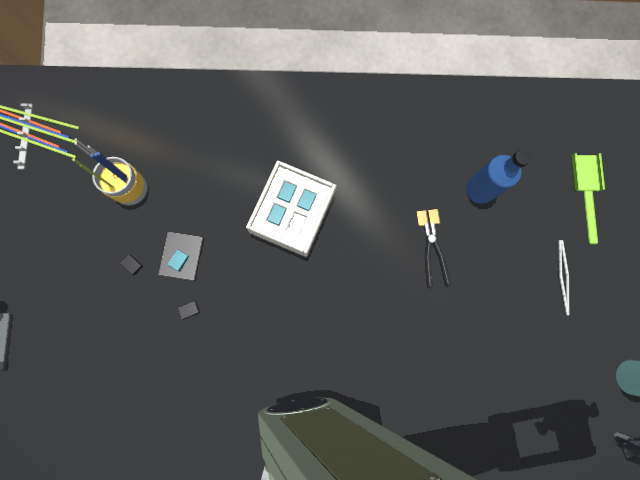

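View pics/scene0.png

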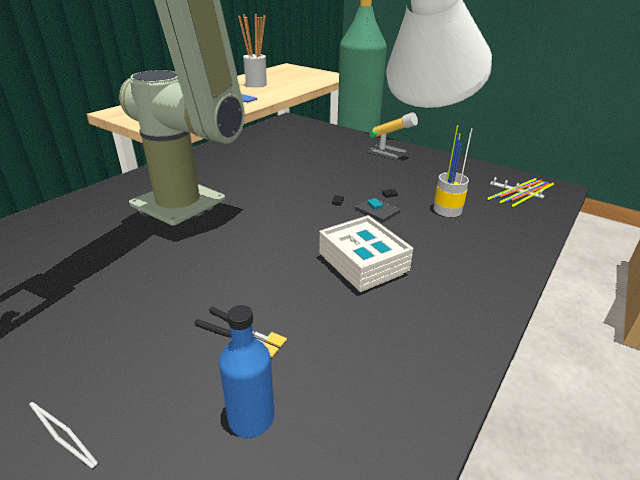

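Top view: the tray stack is centred near (291,208), with its empty pocket near (299,221) towards corner (307,255). The loose tile is at (178,260) on the marver. Two black look-alikes sit at (131,264) and (188,310). The pliers and bottle are to the right, the rod tin at (120,182).

```bash
cat > h.py <<'E'
from plant import ctrl,sensors,optics
import cv2,numpy as np
def cam(n,st=None):
    c=optics.camera_params(n)
    if n=="wrist":
        T=np.array(c["T_tool_cam"]);R=st["eef_rot"]@T[:3,:3];o=st["eef_rot"]@T[:3,3]+st["eef_pos"]
    else:
        R=np.array(c["R"]).T;o=-R@np.array(c["t"])
    return dict(K=np.array(c["mtx"]),k=c["k1"],R=R,o=o)
def rays(c,uv):
    uv=np.asarray(uv,float).reshape(-1,1,2)
    xy=cv2.undistortPoints(uv,c["K"],np.array([c["k"],0,0,0.]))[:,0]
    return np.c_[xy,np.ones(len(xy))]@c["R"].T      # per unit depth
def at_depth(c,uv,d): return c["o"]+rays(c,uv)*np.asarray(d).reshape(-1,1)
def at_z(c,uv,z):
    r=rays(c,uv); return c["o"]+r*((z-c["o"][2])/r[:,2])[:,None]
def tri(c1,u1,c2,u2):
    A=[];b=[]
    for c,u in((c1,u1),(c2,u2)):
        r=rays(c,u)[0];r/=np.linalg.norm(r);P=np.eye(3)-np.outer(r,r);A.append(P);b.append(P@c["o"])
    return np.linalg.lstsq(np.vstack(A),np.hstack(b),rcond=None)[0]
def down(yaw):  # tool x at yaw, z down
    c,s=np.cos(yaw),np.sin(yaw); return np.array([[c,s,0],[s,-c,0],[0,0,-1.]])
def teal(p):
    """rectangles (centre,size,angle) of blue-green tiles"""
    h=cv2.cvtColor(p,cv2.COLOR_RGB2HSV); m=cv2.inRange(h,(85,80,60),(103,255,255))
    cs,_=cv2.findContours(m,cv2.RETR_EXTERNAL,cv2.CHAIN_APPROX_NONE)
    return m,[c for c in cs if cv2.contourArea(c)>60]
def wristshot(name):
    st=sensors.read_state();p,d=optics.grab_frame("wrist")
    cv2.imwrite(f"pics/{name}.png",p[:,:,::-1]);np.savez(f"{name}.npz",p=p,d=d,pos=st["eef_pos"],rot=st["eef_rot"]);return st,p,d
E
python3 - <<'E'
from h import *
p=np.load("top_p.npy");d=np.load("top_d.npy");c=cam("top")
def P(u,v): return at_depth(c,[(u,v)],np.median(d[v-1:v+2,u-1:u+2]))[0].round(1)
for n,uv in dict(tile=(178,260),t2=(287,191),t1=(307,200),t3=(277,214),pocket=(299,221),marv=(195,245),bench=(220,300)).items(): print(n,P(*uv))
print("corners",at_z(c,[(278,163),(335,184),(307,255),(248,226)],76).round(1).tolist())
tile=P(178,260)
for xy in (tile[:2],(460,30)):
  for yaw in np.arange(-3.1,3.2,.5):
    q=ctrl.solve_ik([*xy,220],down(yaw)); print(np.round(xy),round(yaw,1),None if q is None else np.round(q,2)[[0,5]])
E
```

```text
tile [475.4 301.   24.3]
t2 [624.7  61.2  64.6]
t1 [605.   17.1  63.8]
t3 [572.6  82.1  64.3]
pocket [560.   34.3  52.8]
marv [511.5 268.6  11.6]
bench [389.1 209.7  -0. ]
corners [[684.9, 81.4, 76.0], [638.6, -43.9, 76.0], [481.2, 16.1, 76.0], [542.8, 142.5, 76.0]]
[475. 301.] -3.1 [ 0.41 -1.2 ]
[475. 301.] -2.6 [ 0.41 -1.7 ]
[475. 301.] -2.1 [ 0.41 -2.2 ]
[475. 301.] -1.6 [ 0.41 -2.7 ]
[475. 301.] -1.1 None
[475. 301.] -0.6 [0.41 2.58]
[475. 301.] -0.1 [0.41 2.08]
[475. 301.] 0.4 [0.41 1.58]
[475. 301.] 0.9 [0.41 1.08]
[475. 301.] 1.4 [0.41 0.58]
[475. 301.] 1.9 [0.41 0.08]
[475. 301.] 2.4 [ 0.41 -0.42]
[475. 301.] 2.9 [ 0.41 -0.92]
[460  30] -3.1 [-0.12 -1.74]
[460  30] -2.6 [-0.12 -2.24]
[460  30] -2.1 [-0.12 -2.74]
[460  30] -1.6 None
[460  30] -1.1 [-0.12  2.55]
[460  30] -0.6 [-0.12  2.05]
[460  30] -0.1 [-0.12  1.55]
[460  30] 0.4 [-0.12  1.05]
[460  30] 0.9 [-0.12  0.55]
[460  30] 1.4 [-0.12  0.05]
[460  30] 1.9 [-0.12 -0.45]
[460  30] 2.4 [-0.12 -0.95]
[460  30] 2.9 [-0.12 -1.45]
```

```bash
python3 - <<'E'
from h import *
p=np.load("top_p.npy");c=cam("top")
m,cs=teal(p)
for k in cs:
    b=cv2.boxPoints(cv2.minAreaRect(k)); z=24 if b[:,0].mean()<230 else 64
    w=at_z(c,b,z)[:,:2]; e=[w[1]-w[0],w[2]-w[1]]; L=[np.linalg.norm(x) for x in e]; l=e[int(np.argmax(L))]
    print(w.mean(0).round(1),np.round(L,1),"long-axis deg",np.degrees(np.arctan2(l[1],l[0])).round(1))
print(sensors.read_state()["t"])
ctrl.move_ptp([455,285,170],down(1.0)); s=sensors.read_state();print(s["t"],s["q"].round(2)); wristshot("w_tile")
ctrl.move_ptp([565,40,230],down(1.2)); s=sensors.read_state();print(s["t"],s["q"].round(2)); wristshot("w_tray")
E
```

```text
[475.3 301.2] [40.3 30.1] long-axis deg -30.6
[571.8  83.6] [40.7 27.6] long-axis deg -24.7
[605.2  18.3] [40.2 27.6] long-axis deg -22.6
[623.4  62.1] [39.9 28. ] long-axis deg -21.4
0.1
3.2167 [ 0.4   0.21  1.72 -0.    1.22  0.97]
4.3333 [-0.08  0.21  1.59  0.    1.35  0.29]
```

View pics/w_tile.png

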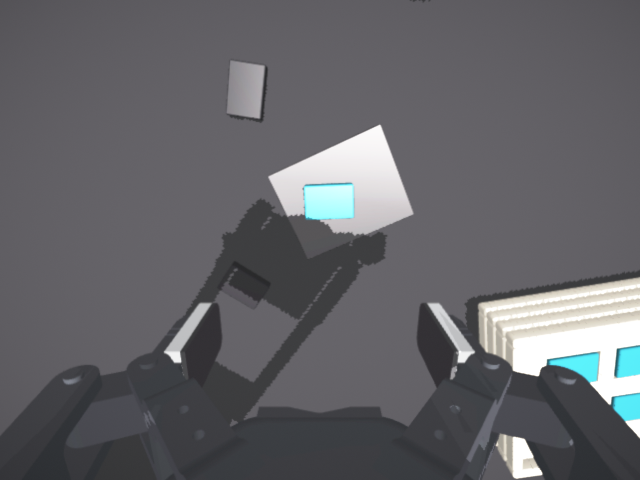

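View pics/w_tray.png

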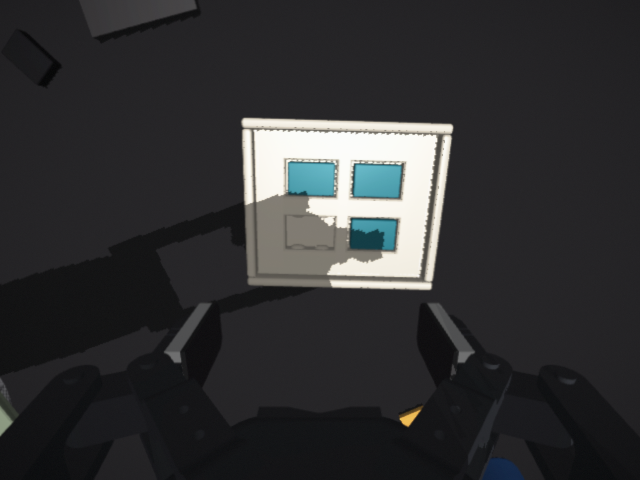

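The wrist views show the loose tile at (329,202) on the marver. In the tray view the rim's outer corners are at about (243,121), (451,127), (431,288) and (249,284), and the empty pocket is at (310,231).

```bash
python3 - <<'E'
from h import *
ct=cam("top"); pt=np.load("top_p.npy"); _,ks=teal(pt)
def load(n):
    a=np.load(n+".npz"); return a["p"],a["d"],cam("wrist",dict(eef_pos=a["pos"],eef_rot=a["rot"]))
def cen(k): M=cv2.moments(k);return np.array([M["m10"]/M["m00"],M["m01"]/M["m00"]])
top=[cen(k) for k in ks]
for n in("w_tile","w_tray"):
    p,d,c=load(n); m,cs=teal(p)
    for k in cs:
        u=cen(k)
        if n=="w_tile" and u[0]>480: continue
        b=cv2.boxPoints(cv2.minAreaRect(k)); z0=24 if n=="w_tile" else 64
        w=at_z(c,b,z0)[:,:2]; e=[w[1]-w[0],w[2]-w[1]];L=[np.linalg.norm(x) for x in e];l=e[int(np.argmax(L))]
        q=at_z(c,[u],z0)[0]; j=min(range(len(top)),key=lambda i:np.linalg.norm(at_z(ct,[top[i]],z0)[0]-q))
        print(n,u.round(),"planeXY",q.round(1),"tri",tri(c,u,ct,top[j]).round(1),"depth",at_depth(c,[u],d[int(u[1]),int(u[0])])[0].round(1),np.round(L,1),np.degrees(np.arctan2(l[1],l[0])).round(1))
p,d,c=load("w_tray")
vv,uu=np.nonzero(d>0); W=at_depth(c,np.c_[uu,vv],d[vv,uu])
s=(W[:,2]>71)&(W[:,2]<82)&(np.hypot(W[:,0]-578,W[:,1]-50)<125)
print("rim z",np.percentile(W[s,2],[10,50,90]).round(1))
X=W[s][:,:2].astype(np.float32); r=cv2.minAreaRect(X); print(r, cv2.boxPoints(r).round(1).tolist())
# robust: angle-wise with trimmed extents
for a in np.radians([-25,-24,-23,-22.5,-22,-21.5,-21,-20]):
    A=np.array([[np.cos(a),np.sin(a)],[-np.sin(a),np.cos(a)]]);Y=X@A.T; lo,hi=np.percentile(Y,[1,99],axis=0)
    print(np.degrees(a).round(1),(hi-lo).round(1),(A.T@((lo+hi)/2)).round(1))
# triangulate outer rim corners
for uw,ut in(((243,119.5),(248,227)),((452,126),(278,163)),((432,290),(335,184)),((248,286),(307,255))):
    print(tri(c,uw,ct,ut).round(1), at_z(c,[uw],76)[0].round(1))
E
```

```text
w_tile [327. 208.] planeXY [472.4 299.5  24. ] tri [473.7 300.2  29.9] depth [472.5 299.6  24.4] [39.7 28.8] -30.4
w_tray [373. 233.] planeXY [606.9  19.2  64. ] tri [606.8  17.9  58.9] depth [606.9  19.5  65. ] [28.2 40.3] -23.0
w_tray [377. 180.] planeXY [624.9  62.4  64. ] tri [625.   62.   59.7] depth [624.7  62.7  65.4] [40.3 27.9] -21.1
w_tray [311. 179.] planeXY [573.1  84.1  64. ] tri [572.9  83.7  60.1] depth [573.2  84.3  65.7] [38.6 27.7] -21.2
rim z [74.4 76.5 77.6]
((589.615234375, 51.419677734375), (141.939453125, 165.6593017578125), 67.2835693359375) [[485.79998779296875, 17.899999618530273], [638.5999755859375, -46.0], [693.4000244140625, 84.9000015258789], [540.5999755859375, 148.89999389648438]]
-25.0 [165.3 143.6] [589.6  51.9]
-24.0 [164.1 141.9] [589.6  51.7]
-23.0 [163.7 140.8] [589.7  51.6]
-22.5 [163.6 140.8] [589.8  51.6]
-22.0 [163.9 141.1] [589.8  51.6]
-21.5 [164.3 141.9] [589.9  51.7]
-21.0 [164.8 142.9] [589.9  51.6]
-20.0 [166.2 144.5] [590.   51.7]
[541.1 144.8  73.6] [541.5 146.5  76. ]
[692.5  82.2  64.3] [691.8  83.3  76. ]
[638.  -43.8  80.2] [639.3 -46.5  76. ]
[482.8  15.2  68.4] [486.2  16.9  76. ]
```

```bash
cat >> h.py <<'E'
def tilefit(st,p,d,z0):
    """list of (xy, long-axis deg) of tiles on plane z0 from a wrist picture"""
    c=cam("wrist",st);out=[]
    for k in teal(p)[1]:
        b=cv2.boxPoints(cv2.minAreaRect(k));w=at_z(c,b,z0)[:,:2];e=[w[1]-w[0],w[2]-w[1]]
        L=sorted(np.linalg.norm(x) for x in e);l=max(e,key=np.linalg.norm)
        if abs(L[0]-28)<3 and abs(L[1]-40)<4: out.append((w.mean(0),np.degrees(np.arctan(l[1]/l[0])),np.round(L,1)))
    return out
E
python3 - <<'E'
from h import *
ctrl.gripper_to(42,30)
ctrl.move_ptp([473.5,300,120],down(np.radians(149.6)))
ctrl.hold(.2); st,p,d=wristshot("w2"); f=tilefit(st,p,d,24); print(st["t"],f)
f=[x for x in f if np.hypot(*(x[0]-[473.5,300]))<8]; xy,a,_=f[0]
R=down(np.radians(a+180))
ctrl.move_l([*xy,50],R,vel=120)
print(ctrl.move_l([*xy,18],vel=25,threshold=3)); s=sensors.read_state(); print(s["t"],s["eef_pos"].round(2),s["force"].round(1),s["grip_width"])
E
```

```text
6.225 [(array([475.46495026, 303.64860463]), np.float64(-29.16700744151341), array([27.6, 41.5]))]
True
7.85 [475.28 303.57  28.99] [-0.6 -0.5  4.6] 42.31665131487968
```

```bash
python3 - <<'E'
from h import *
A=[];y=[]
for n,z0 in(("w_tile",24),("w2",24)):
    a=np.load(n+".npz");st=dict(eef_pos=a["pos"],eef_rot=a["rot"]);f=tilefit(st,a["p"],a["d"],z0);f=min(f,key=lambda x:np.hypot(*(x[0]-[474,301])));print(n,f,a["pos"].round(1))
    A.append(np.hstack([np.eye(2),a["rot"][:2,:2]]));y.append(f[0])
print("truth,bias tool",np.linalg.solve(np.vstack(A),np.hstack(y)).round(2))
p=np.load("w2.npz")["p"];cv2.imwrite("pics/w2c.png",p[100:420,150:490,::-1])
E
```

```text
w_tile (array([477.28830156, 303.45576707]), np.float64(-30.4399381364678), array([28.8, 39.7])) [455.5 284.4 170.1]
w2 (array([475.47327097, 303.65422195]), np.float64(-29.166863266745143), array([27.6, 41.5])) [474.6 299.2 120.7]
truth,bias tool [4.7629e+02 3.0268e+02 1.1900e+00 4.2000e-01]
```

View pics/w2c.png

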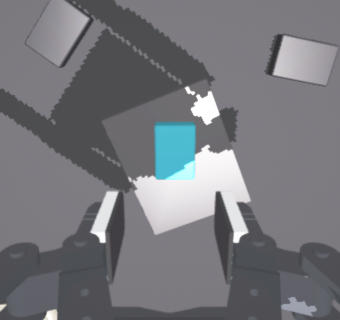

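```bash
python3 - <<'E'
from h import *
s=sensors.read_state(); R=down(np.radians(180-29.6))
ctrl.move_l([476,303,36.5],R,vel=40)
ctrl.gripper_to(20,35); s=sensors.read_state(); print(s["t"],s["grip_width"],s["grasp_force"],s["eef_pos"].round(1))
ctrl.move_l([476,303,130],vel=200)
ctrl.move_ptp([554.7,40.2,150],down(np.radians(157.4))); ctrl.hold(.2)
st,p,d=wristshot("w3");print(st["t"],st["eef_pos"].round(1),st["grip_width"])
for x in tilefit(st,p,d,64): print(x)
E
```

```text
8.475 26.854043221887704 34.59244966506958 [476.1 303.   36.5]
10.3583 [554.3  41.6 149.7] 26.539496569232597
(array([572.03681986,  84.16895448]), np.float64(-22.783114463781185), array([28.6, 41.8]))
```

View pics/w3.png

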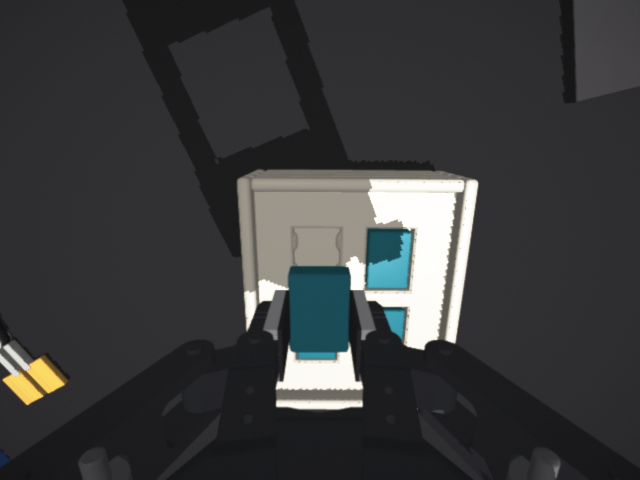

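```bash
python3 - <<'E'
from h import *
R=down(np.radians(157.4)); x,y=554.2,39.5
ctrl.move_l([x,y,94],R,vel=120); ctrl.hold(.2); s=sensors.read_state(); print(s["eef_pos"].round(2),s["force"].round(1))
e=s["eef_pos"][:2]-[x,y]
print(ctrl.move_l([x-e[0],y-e[1],82.8],R,vel=20,threshold=3)); s=sensors.read_state(); print(s["t"],s["eef_pos"].round(2),s["force"].round(1),s["grip_width"])
E
```

```text
[555.2   39.45  95.22] [ 0.2 -0.3 -0.2]
True
11.8167 [552.83  39.69  82.37] [ 0.1 -0.2  3.3] 27.021337930170557
```

```bash
python3 - <<'E'
from h import *
ctrl.gripper_to(38,30); s=sensors.read_state(); x,y=s["eef_pos"][:2]
ctrl.move_l([x,y,115],vel=120)
st,p,d=wristshot("w4")
ctrl.gripper_to(0,60)
R=down(np.radians(67.4)); ctrl.move_ptp([554.2,39.4,100],R); ctrl.hold(.1)
h=ctrl.move_l([554.2,39.4,78],vel=20,threshold=14); s=sensors.read_state(); print(h,s["t"],s["eef_pos"].round(2),s["force"].round(1))
ctrl.move_l([554.2,39.4,100],vel=80)
ux=np.array([np.cos(np.radians(-22.6)),np.sin(np.radians(-22.6))])
E
python3 - <<'E'
from h import *
p=cv2.imread("pics/w4.png"); cv2.imwrite("pics/w4c.png",p[150:450,200:500])
E
```

```text
True 15.4 [554.16  39.39  81.95] [-0.5 -0.   5.1]
```

View pics/w4c.png

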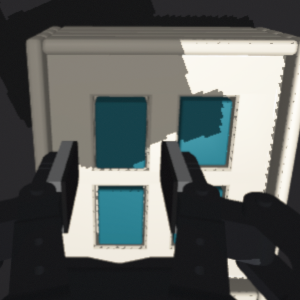

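```bash
python3 - <<'E'
from h import *
for o in(6,-6):
    q=np.array([554.2,39.4])+o*np.array([.923,-.384]); ctrl.move_l([*q,92],vel=120)
    h=ctrl.move_l([*q,78],vel=20,threshold=12); s=sensors.read_state(); print(h,s["eef_pos"].round(2)); ctrl.move_l([*q,92],vel=100)
ctrl.move_l([560,40,210],vel=250); ctrl.hold(.15)
st,p,d=wristshot("w5"); c=cam("wrist",st); print(st["t"])
a=np.radians(-22.6);A=np.array([[np.cos(a),-np.sin(a)],[np.sin(a),np.cos(a)]])
vv,uu=np.nonzero(d>0); W=at_depth(c,np.c_[uu,vv],d[vv,uu])
b=st["eef_rot"][:2,:2]@[1.2,.4]; L=(W[:,:2]-b-[589,50.6])@A
for n,(px,py) in dict(p0=(-28,-24),p1=(-28,24),p2=(28,-24),p3=(28,24),deck=(0,0),deckL=(-62,-24),deckm=(-28,-52)).items():
  r=[]
  for ox in((-14,0,14) if n[0]=="p" else (0,)):
    for oy in ((-8,8) if n[0]=="p" else (0,)):
      m=(abs(L[:,0]-px-ox)<3)&(abs(L[:,1]-py-oy)<3); r.append(np.median(W[m,2]).round(2))
  print(n,r)
for x in tilefit(st,p,d,64): print(x, ((x[0]-b-[589,50.6])@A).round(1))
m=(W[:,2]>71)&(W[:,2]<82)&(np.hypot(L[:,0],L[:,1])<112); lo,hi=np.percentile(L[m],[1,99],axis=0); print("rim",lo.round(1),hi.round(1),np.median(W[m,2]))
cv2.imwrite("pics/w5c.png",p[60:360,180:520,::-1])
E
```

```text
True [559.75  37.15  81.84]
True [548.83  41.62  81.8 ]
18.6833
p0 [np.float64(64.08), np.float64(235.62), np.float64(236.81), np.float64(227.8), np.float64(64.22), np.float64(208.43)]
p1 [np.float64(64.33), np.float64(64.33), np.float64(64.37), np.float64(64.34), np.float64(64.34), np.float64(64.41)]
p2 [np.float64(250.9), np.float64(268.88), np.float64(64.16), np.float64(277.92), np.float64(64.14), np.float64(64.02)]
p3 [np.float64(64.29), np.float64(64.1), np.float64(64.24), np.float64(64.38), np.float64(64.24), np.float64(64.27)]
deck [np.float64(64.29)]
deckL [np.float64(263.93)]
deckm [np.float64(64.24)]
(array([607.11867844,  18.79063562]), np.float64(-22.363134689374114), array([28.3, 39.6])) [ 28.6 -23.6]
(array([553.85559428,  40.68695489]), np.float64(-22.38706958982834), array([28.3, 38.2])) [-29.  -23.9]
(array([624.75872424,  62.27628226]), np.float64(-23.929410732406094), array([27.6, 40.4])) [28.1 23.3]
(array([573.13761806,  83.81670083]), np.float64(-22.50215979262582), array([27.1, 38.6])) [-27.8  23.4]
rim [-82.  -70.5] [81.9 70.3] 75.75675191826832
```

View pics/w5c.png

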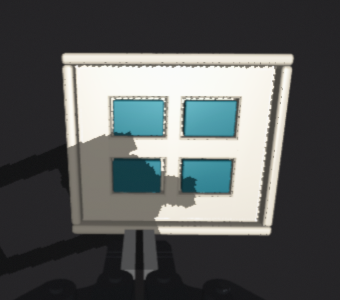

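The tile is flush: 64.1–64.2 mm in the readings the gripper doesn't block, against 64.3 mm for the deck and the other tiles. Next I'll pinch the rim beside corner0.

```bash
cat >> h.py <<'E'
C0=np.array([589,50.6,48.]);a_=np.radians(-22.6)
RT=np.array([[np.cos(a_),-np.sin(a_),0],[np.sin(a_),np.cos(a_),0],[0,0,1]])
def tw(v): return C0+RT@np.array(v,float)
E
python3 - <<'E'
from h import *
ctrl.gripper_to(22,20); R=down(np.radians(67.4))
x,y,_=tw([-79,-50,0]); print(x,y)
ctrl.move_ptp([x,y,110],R); ctrl.hold(.15); s=sensors.read_state(); e=s["eef_pos"][:2]-[x,y]; print(e.round(2),s["force"].round(1),s["grip_width"])
x2,y2=x-e[0],y-e[1]
h=ctrl.move_l([x2,y2,79],vel=30,threshold=3); s=sensors.read_state(); print(h,s["t"],s["eef_pos"].round(2),s["force"].round(1))
z=s["eef_pos"][2]+1.5
ctrl.move_l([x2,y2,z],vel=20)
ctrl.gripper_to(2,20); s=sensors.read_state(); print(s["t"],s["eef_pos"].round(2),"force tray",(RT.T@s["force"]).round(1),s["grip_width"],s["grasp_force"], (RT.T@(s["eef_pos"]-C0)).round(2))
E
```

```text
496.8516267150843 34.79881963447546
[ 3.72 -0.31] [0.8 0.2 0.3] 21.992780944439524
True 20.6417 [493.06  35.11  81.68] [-1.  -0.1  3.9]
21.175 [495.08  34.71  83.76] force tray [ 5.7  1.  -2.1] 7.194725548384003 22.944477796554565 [-80.6  -50.76  35.76]
```

```bash
python3 - <<'E'
from h import *
for tgt in([496.0,34.8,83.0],[496.8,34.8,82.8]):
    ctrl.move_l(tgt,vel=10); ctrl.hold(.3); s=sensors.read_state(); print(s["t"],s["eef_pos"].round(2),"F tray",(RT.T@s["force"]).round(1),s["grip_width"],(RT.T@(s["eef_pos"]-C0)).round(2))
    if (RT.T@s["force"])[0]<1: break
ctrl.gripper_to(2,110); s=sensors.read_state(); print(s["t"],s["eef_pos"].round(2),"F tray",(RT.T@s["force"]).round(1),s["grip_width"],s["grasp_force"])
E
```

```text
21.9167 [495.32  34.72  83.25] F tray [ 0.7 -2.1  4.8] 7.371062442592126 [-80.39 -50.66  35.25]
22.1333 [495.23  34.66  83.06] F tray [-1.6 -1.9  5.6] 4.169590732044045 108.49739885539748
```

```bash
cat >> h.py <<'E'
from scipy.spatial.transform import Rotation as Rot
u_=RT@np.array([-.763,-.646,0]);k_=np.cross(u_,[0,0,1])
def tilt(p0,R0,deg,piv,dz=0):
    Q=Rot.from_rotvec(np.radians(deg)*k_).as_matrix(); return piv+Q@(p0-piv)+[0,0,dz],Q@R0
E
python3 - <<'E'
from h import *
p0=np.array([495.7,34.75,83.2]);R0=down(np.radians(67.4));np.savez("grasp.npz",p0=p0,R0=R0)
piv=tw([78,66,13])
for th in(1.5,3,4.5,6):
    p,R=tilt(p0,R0,th,piv); ctrl.move_l(p,R,vel=12); s=sensors.read_state(); print(th,round(s["t"],2),s["eef_pos"].round(1),p.round(1),"F",(RT.T@s["force"]).round(1),s["wrist_torque"].round(2),round(s["grip_width"],2))
p_,d=optics.grab_frame("scene");cv2.imwrite("pics/s1.png",cv2.resize(p_[180:310,280:450,::-1],None,fx=4,fy=4))
E
```

```text
1.5 22.73 [496.1  35.1  87.9] [496.3  34.9  88.3] F [ 2.5  0.9 -5. ] [-0.03 -0.42 -0.14] 4.38
3 23.31 [497.   35.1  93.6] [497.1  35.2  93.4] F [ 0.7 -2.2 -1.4] [-0.26  0.01 -0.12] 4.61
4.5 23.89 [497.7  35.6  98.4] [497.9  35.5  98.5] F [-0.3 -1.  -0.7] [-0.2   0.05 -0.17] 4.25
6 24.48 [498.9  35.8 103.5] [498.9  35.8 103.5] F [ 0.3 -1.5 -1.3] [-0.17  0.08 -0.16] 4.15
```

View pics/s1.png

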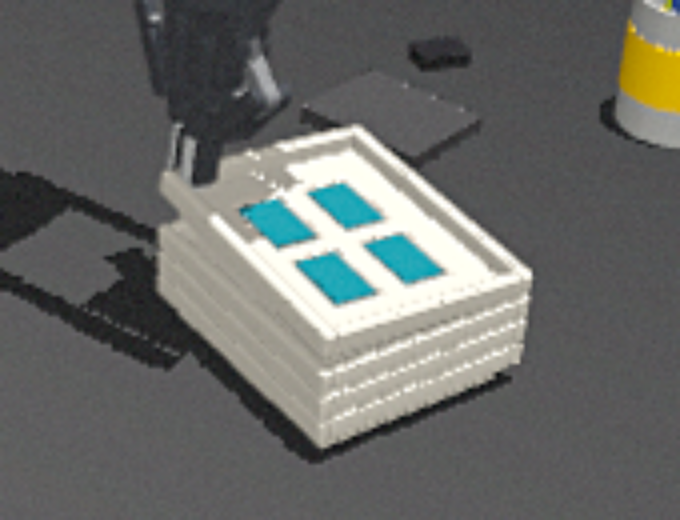

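The near corner is up and the far corner is still down. All four tiles sit flush and the second tray hasn't moved. Lifting and levelling next.

```bash
python3 - <<'E'
from h import *
g=np.load("grasp.npz");p0,R0=g["p0"],g["R0"];piv=tw([78,66,13])
for th,dz,v in((6,8,15),(6,30,40),(0,112,60)):
    p,R=tilt(p0,R0,th,piv,dz); ctrl.move_l(p,R,vel=v); s=sensors.read_state(); print(th,round(s["t"],2),s["eef_pos"].round(1),p.round(1),"F",(RT.T@s["force"]).round(1),s["wrist_torque"].round(2),round(s["grip_width"],2))
ctrl.hold(.5)
def plane(name):
    st=sensors.read_state(); p,d=optics.grab_frame(name); c=cam(name,st)
    vv,uu=np.nonzero(d>0);W=at_depth(c,np.c_[uu,vv],d[vv,uu]); L=(W-C0)@RT
    m=(abs(L[:,0])<66)&(abs(L[:,1])<55)&(W[:,2]>130)&(W[:,2]<215); q=L[m]
    for _ in range(4):
        A=np.c_[q[:,:2],np.ones(len(q))]; f=np.linalg.lstsq(A,q[:,2],rcond=None)[0]; r=q[:,2]-A@f; q=q[abs(r)<max(2,1.5*np.median(abs(r)))]
    print(name,len(q),"slope deg x,y",np.degrees(f[:2]).round(2),"deck z",(f[2]+48).round(1)); return p
cv2.imwrite("pics/t2.png",plane("top")[:,:,::-1]); p=plane("scene"); cv2.imwrite("pics/s2.png",p[:,:,::-1]); print(sensors.read_state()["t"])
cv2.imwrite("pics/s2c.png",cv2.resize(p[130:320,260:470,::-1],None,fx=3,fy=3))
E
```

```text
6 25.21 [498.9  35.9 111.5] [498.9  35.8 111.5] F [-0.9 -1.  -3.1] [-0.03  0.06  0.04] 4.26
6 25.91 [498.9  35.8 133.6] [498.9  35.8 133.5] F [ 0.  -0.2 -2.9] [-0.05  0.11  0.01] 4.05
0 27.08 [495.4  34.8 194.7] [495.7  34.8 195.2] F [-0.8  0.3 -2.7] [-0.08  0.21 -0.05] 4.42
top 63 slope deg x,y [-0.43 -1.05] deck z 172.4
scene 969 slope deg x,y [-1.57 -1.08] deck z 172.6
27.6833
```

View pics/s2c.png

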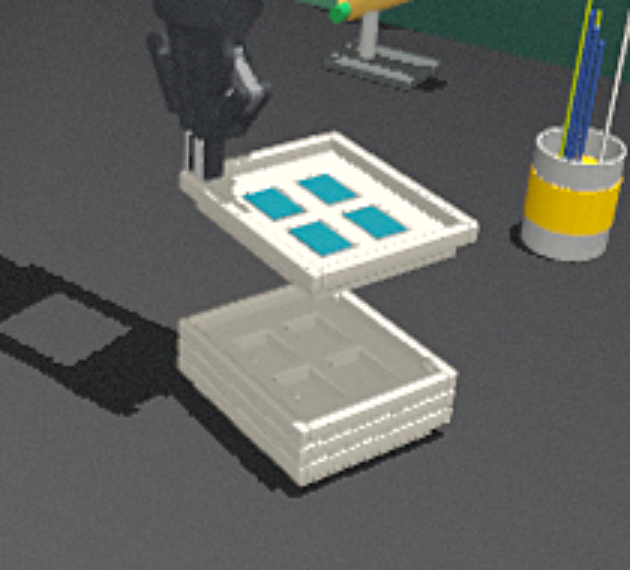

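The tray hangs about 1.5° off level with all four tiles seated, and its underside is about 97 mm above the second tray's rim. The remaining three trays are still in place.

```bash
python3 - <<'E'
from h import *
ctrl.hold(.8); s=sensors.read_state(); print(s["t"],s["eef_pos"].round(1),s["grip_width"],s["grasp_force"],s["force"].round(1),abs(s["qvel"]).max())
print(ctrl.finish_job())
E
```

```text
28.4833 [495.7  34.8 195.2] 4.403480790995195 108.49827216938138 [-0.1  0.2 -2.1] 0.010458265806337002
the job is handed in; nothing more can be done
None
```

I handed the job in at 28.5 s. The tile is pressed flush, and the top tray was peeled off corner0 first. It is held by that corner, about 1.5° off level and roughly 97 mm above the stack, with all four tiles in and the second tray still in place.

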